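Tip a cover on end and rack it

ROBOT

A 6-joint arm with a two-finger parallel gripper is mounted at the origin on a cart in front of the work surface, level with it; the furniture and walls round the work are solid. World frame = base frame: x ahead of the robot, y to its left, z up, the work surface at z = 0. Lengths are in mm, angles in rad, forces in N, time in s.
With the tool pointing down it reaches from about 375 to 975 mm from the base axis. Payload 3.8 kg.
Tool frame: the origin (TCP) lies between the finger pads; the fingertips stand 8 mm ahead of it and the grasp point (between the pads) lies 11 mm behind it; z points along the fingers, y is the line along which they close (so a half turn about z gives the same grasp; the last joint's range is limited). The gripper opens to 85 mm and grips with 20 to 120 N. Pads are 22 mm wide; open, the fingers measure 114 mm over their backs; the gripper's body (76 mm by 85 mm) begins 54 mm behind the grasp point. The pads swing forward as they close: fully open they stand 13 mm farther back than shut.
Start: joints at [-1.345, 0.264, 1.604, -0, 1.274, -0.037], TCP at [175.35, -651.821, 239.28] pointing down, gripper open.
Joint ranges: [-2.63, 2.63], [-0.94, 2.18], [0.31, 2.57], [-1.31, 4.45], [0, 2.66], [-2.55, 2.55]. Speed limits (rad/s): [2.57, 2.57, 3.14, 3.14, 3.14, 3.14].

INTERFACE

Orientations are given as a rotation vector (axis times angle).
In Python, from workcell import * gives the robot as it stands. The module is installed in compiled form; this text tells all that it offers.
- The arm moves only by the shell command python3 -m pendant 'ROWS' [FORCE]. ROWS is JSON, a list of rows, each a list of 3 entries, a list of its own where there are three numbers: the opening, from -1 (shut) to 1 (fully open), then the shift along the tool's x, y, z in mm, then the turn, a rotation vector about the tool's x, y, z in degrees. In form: [[jaw, [dx, dy, dz], [wx, wy, wz]], ...]. A call has 1 to 12 rows; each row shifts and turns the commanded pose from where the row before left it, along the tool's axes as they then stand; what a row does not reach is not made up. A row lasts 1/8 s, in which the tool goes at most 62.5 mm and 10.7 degrees, less where a joint would pass 70% of its speed; a pose out of reach is approached as far as the arm can. A call is refused whole if a number of a shift passes 62.5 or a number of a turn 10.7, either way. A call with a gripper value outside its range is refused whole. The fingers move at their own pace and stop on an object; FORCE is the grip in N (left out, the last holds). Time passes only in rows, so rows that do not move let the fingers close. It gives the time, the measured TCP pose, the force, the opening and the grip force at its end, in the units of the state.
- read_state(): the state, without advancing time (a new reading comes with each control period).
- read_camera(name): name is "scene" or "top"; returns the picture (420x560x3 uint8, red, green, blue); there is no depth.
- camera_params(name): a dict with "fx", "fy", "cx", "cy" (pixels), "view" (4x4, takes a point from world to camera coordinates). Camera axes: x right, y up, looking along -z (the intrinsics and any distortion apply to the point x, -y, -z); pixel columns grow to the right and rows downward; lengths in mm; the calibration is good to about 2 mm. A picture is of the moment at which its call begins. camera_params takes no time and is no camera call.
- finish_job(): hands the job in; it is judged then, once.
The state is a dict: "clock": time; "q": joint angles; "joint_vel": joint speeds; "tau": joint torques, N m; "position": TCP position; "orientation": TCP orientation; "contact_force": force on the tool from outside, world axes, zero at the start; "torque": the same for the moment, N m; "width": opening from 0.0 (shut) to 1.0 (fully open); "grasp_force": force on a finger pad.
Only numpy, scipy, OpenCV 4.12 (cv2) and the standard library are available. Lean on these libraries where they do the work, as an engineer would, in place of code of your own. Each camera call takes 0.05 s, during which the arm holds its last target. There are 200 camera calls.

TASK

Put the loose cover into the blue tipping jig so that it leans with one end on the base by the fence and the rest on the prop bar, and let go; then push its raised end up so that it pivots on its lower end until it stands on end against the fence, and let it stand free. Take it again by its top and stand it on end in the rack slot with the green strip, down on the strip and centred along it, and let go. Do not drop the cover or disturb the covers in the rack or the other things on the desk.

Things in the scene. Friction and masses are not known exactly. Their poses are not given: they have to be found in the camera images.
- cover: Loose aluminium cover, flat face up on the desk: a channel 66 (x) x 170 (y) x 14 (z) mm of 2 mm sheet, about 0.13 kg. Origin: centre of its open underside; z points out of the flat face (sheet at z = 12 to 14); flanges are the long sides at x = -33 and +33, z = 0 to 14. Both ends (y = -85, +85) are open and alike. Grip it across the flanges (66 mm), flat or standing. It stands on either end.
- cover_middle (a point): Middle of that cover, 7 mm above its origin along its z.
- jig: Blue tipping jig, fixed. Origin at the centre of its underside; x points from the prop bar to the fence, y along the fence, z up. Base sheet 200x92 mm, top at z = 6 mm. A cover laid with one end on the base against the fence and its flanges on the bar slopes about 22 degrees, lower end at the fence; the raised end stands about 42 mm out beyond the bar, free underneath.
- fence_foot (a point): Corner of fence face and base sheet, in the middle of the fence: x = +80, z = 6 mm in the jig's frame. The fence is an upright blue plate 92 mm wide (y) and 6 mm thick, its face looks to the jig's -x, its top is 66 mm above the desk; two small gussets behind it.
- prop_bar (a point): Top of the prop bar, in its middle: x = -40, z = 53 mm in the jig's frame. A steel bar 10 mm in diameter, 88 mm long along the jig's y, on two 9 mm posts at y = -34 and +34 mm.
- rack: Grey rack with three upright slots, fixed. Origin: centre of its underside; base 164x92x10 mm. Slots at x = -50, 0, +50 mm, each 19 mm wide (x) between 3 mm aluminium fins 80 mm long (y), z = 10 to 46 mm, flared above to z = 54 mm (about 25 mm wide at the mouth), open at both y ends. Two slots hold covers, one is free.
- liner_middle (a point): Middle of the underside of the green strip on the floor of the free slot, 10 mm above the desk; its axes are parallel to the rack's. The strip is 14 (x) x 66 (y) x 2 mm, fixed, and marks the slot to be filled.
- cover_b: Second cover like the first, loose, standing on its end in one rack slot, its flat face toward the rack's +x (its y axis up, origin half-way up, top about 180 mm above the desk).
- cover_c: Third cover, the same, standing in another rack slot.
- flux_bottle: Bystander, loose: white and yellow flux bottle with a red nozzle, 36 mm across, 88 mm tall; origin at the centre of its underside.
- choke: Bystander, loose: yellow ring choke wound with copper, 36 mm across, 13 mm high; origin at the centre of its underside.
- heat_sink_0: Bystander, loose: silver finned heat sink, 25x30x18 mm; origin at the centre of its underside.
- screwdriver_a: Bystander, loose: screwdriver with red handle, 26x168x22 mm, lying along its y axis; origin at the centre of its underside.
- terminal_strip: Bystander, loose: strip of white terminals, 50x124x22 mm, long along its y axis; origin at the centre of its underside.
- alcohol_bottle: Bystander, loose: clear bottle with a pale cap, 59 mm across, 120 mm tall; origin at the centre of its underside.
- solder_reel: Bystander, loose: blue reel of solder, 60 mm across, 56 mm tall; origin at the centre of its underside.
- tape_roll: Bystander, loose: roll of tan tape lying flat, 70 mm across, 18 mm high; origin at the centre of its underside.

How it is judged:
By the outcome, as a careful person would: the job done as asked, in the order asked, and still so for the second after the job is handed in, with the robot touching nothing.
It also fails if it takes over 64 s, if anything falls off the work surface, if the arm or the gripper's body presses on something with over 40 N, if the wrist force passes 120 N, or if a joint passes its speed limit or range.

## Working session

There is one attempt and no reset: what is moved stays moved. The work goes in short steps, Python scripts to look and compute and a shell command to move; the robot and the scene stay as the last step left them, time stands still between calls to the robot, and variables do not carry over. Pictures are saved under pics/ and viewed, at most 10 in all, crops included, and the job is handed in when it is done.

```bash
mkdir -p pics
python3 - <<'E'
from workcell import *
import cv2
s=read_state();print(s)
for n in("scene","top"):
    p=camera_params(n);print(n,p)
    cv2.imwrite(f"pics/{n}0.png",cv2.resize(read_camera(n)[:,:,::-1],(800,600),interpolation=cv2.INTER_CUBIC))
E
```

```text
{'clock': 0.0, 'q': array([-1.34489788e+00,  2.64767266e-01,  1.60538315e+00, -2.44537816e-05,
        1.27373972e+00, -3.69025333e-02]), 'joint_vel': array([ 0.0002559 ,  0.0008073 ,  0.00194383, -0.00135603,  0.00094221,
       -0.00150507]), 'tau': array([-2.05827171e-03, -5.15115023e+01, -3.67315149e+01,  2.92621380e-04,
        1.29034475e-02,  4.17695873e-06]), 'position': array([ 175.18069952, -651.11405346,  237.94758848]), 'orientation': array([-3.11224332e+00, -4.11331695e-01,  3.76802411e-04]), 'contact_force': array([-0.39361377,  0.17726988, -0.63832524]), 'torque': array([0.03069551, 0.0617927 , 0.01958819]), 'grasp_force': 0.0, 'width': 1.003009703093031}
scene {'fx': 458.42254002177935, 'fy': 458.42254002177935, 'cx': 276.95883292069357, 'cy': 208.84615522593964, 'view': array([[ 5.29278817e-01, -8.48124676e-01, -2.34193900e-02,
        -4.70446188e+02],
       [ 4.61258919e-01,  2.64465699e-01,  8.46934533e-01,
        -2.89894272e+02],
       [-7.12112451e-01, -4.59066910e-01,  5.31181164e-01,
        -9.51981522e+02],
       [ 0.00000000e+00,  0.00000000e+00,  0.00000000e+00,
         1.00000000e+00]])}
top {'fx': 486.0087452626703, 'fy': 486.0087452626703, 'cx': 279.77264830910525, 'cy': 204.9823976660036, 'view': array([[-5.33664508e-03, -9.99984825e-01,  1.36746053e-03,
        -1.68825663e+02],
       [ 9.79902871e-01, -4.95677879e-03,  1.99413627e-01,
        -5.86450681e+02],
       [-1.99403823e-01,  2.40417825e-03,  9.79914453e-01,
        -1.29688363e+03],
       [ 0.00000000e+00,  0.00000000e+00,  0.00000000e+00,
         1.00000000e+00]])}
```

View pics/scene0.png

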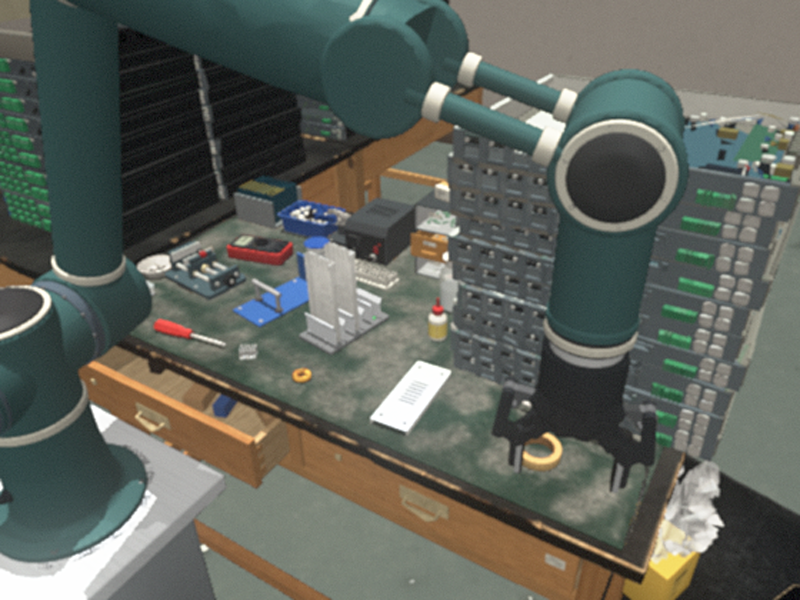

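View pics/top0.png

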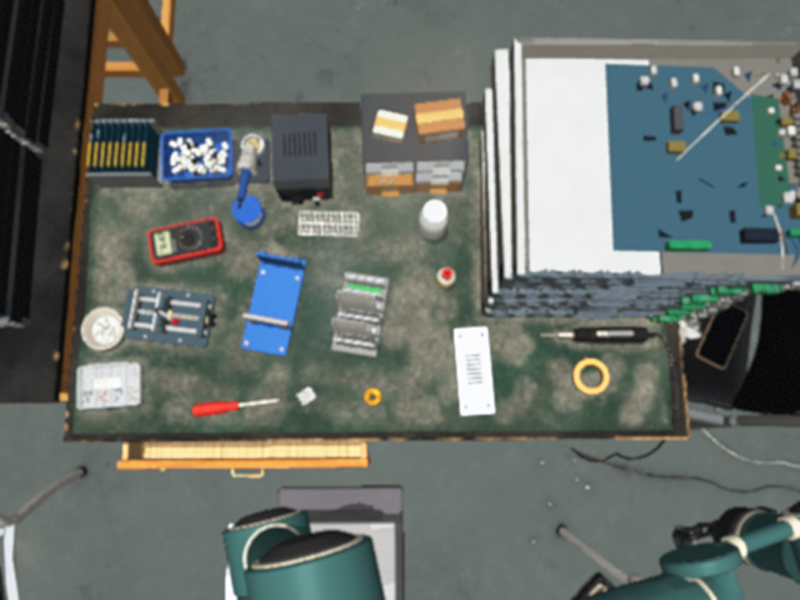

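The scene shows the cover flat at about (412,396) with the jig and rack to its left. In the top view (800 px scale) the cover is at (474,370), the jig at (273,303) with its fence on the far side (280,260), and the rack at (360,315). The green free slot, at (365,288), is the farthest one.

```bash
cat > h.py <<'E'
from workcell import *
import cv2, numpy as np
from scipy.spatial.transform import Rotation as R
def ray(n,u,v):
    p=camera_params(n);V=p["view"];d=np.array([(u-p["cx"])/p["fx"],-(v-p["cy"])/p["fy"],-1.])
    return -V[:3,:3].T@V[:3,3], V[:3,:3].T@d
def onz(n,u,v,z):
    o,d=ray(n,u,v);return o+d*(z-o[2])/d[2]
def proj(n,P):
    p=camera_params(n);V=p["view"];c=V[:3,:3]@np.array(P,float)+V[:3,3]
    return p["cx"]-p["fx"]*c[0]/c[2], p["cy"]+p["fy"]*c[1]/c[2]
E
python3 - <<'E'
from h import *
im=read_camera("top");cv2.imwrite("pics/t1raw.png",im[:,:,::-1])
c=im[165:260,160:290,::-1]
cv2.imwrite("pics/t1.png",cv2.resize(c,None,fx=6,fy=6,interpolation=cv2.INTER_CUBIC))
m=(im.min(2)>170).astype(np.uint8);m[:, :300]=0;m[:,360:]=0;m[:220]=0;m[300:]=0
cs,_=cv2.findContours(m,0,2);k=max(cs,key=cv2.contourArea)
P=np.array([onz("top",*q[0],14)[:2] for q in k],np.float32);print("cover",cv2.minAreaRect(P))
hsv=cv2.cvtColor(im,cv2.COLOR_RGB2HSV)
g=(hsv[...,0]>50)&(hsv[...,0]<75)&(hsv[...,1]>120)&(hsv[...,2]>90);g[:,:230]=0;g[:,280:]=0;g[:180]=0;g[230:]=0
v,u=np.nonzero(g);P=np.array([onz("top",a,b,12)[:2] for a,b in zip(u,v)],np.float32);print("green",len(u),P.mean(0),cv2.minAreaRect(P))
b=((hsv[...,0]>100)&(hsv[...,0]<125)&(hsv[...,1]>130)&(hsv[...,2]>70)).astype(np.uint8);b[:,:160]=0;b[:,220:]=0;b[:170]=0;b[255:]=0
cs,_=cv2.findContours(b,0,2);k=max(cs,key=cv2.contourArea)
P=np.array([onz("top",*q[0],6)[:2] for q in k],np.float32);r=cv2.minAreaRect(P);print("jig",r,cv2.boxPoints(r))
E
```

```text
cover ((439.1330261230469, -316.5268249511719), (173.08287048339844, 70.32723236083984), 3.0723981857299805)
green 38 [ 606.5799  -102.49106] ((606.8086547851562, -101.70265197753906), (56.298763275146484, 5.335422515869141), 80.06140899658203)
jig ((577.9009399414062, 86.00077819824219), (102.76800537109375, 205.1526641845703), 82.03260803222656) [[469.19244   49.330837]
 [672.3648    20.894726]
 [686.60944  122.670715]
 [483.43707  151.10683 ]]
```

View pics/t1.png

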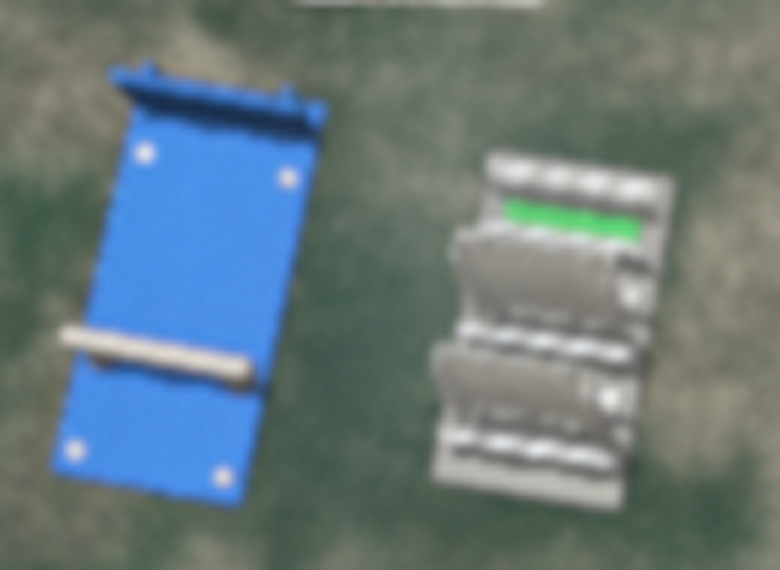

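The crop shows:
- **Jig:** near base corners at (52,470) and (240,503), bar ends at (65,333) and (250,370), fence top ends at (110,75) and (325,105).
- **Rack:** base corners at (432,480), (620,508), (487,155) and (672,178).
- **Green strip:** from (505,212) to (640,228).

Run:
```python
from h import *
f=lambda x,y,z:onz("top",160+x/6-.4,165+y/6-.4,z)[:2]
def yaw(v):return np.degrees(np.arctan2(v[1],v[0]))
bl,br=f(52,470,6),f(240,503,6);n=(bl+br)/2;print("jig near",bl,br,np.linalg.norm(bl-br),"yaw",yaw(br-bl)+90)
B1,B2=f(65,333,50),f(250,370,50);print("bar",(B1+B2)/2,np.linalg.norm(B1-B2),yaw(B2-B1)+90)
F1,F2=f(112,78,66),f(325,107,66);print("fence top",(F1+F2)/2,np.linalg.norm(F1-F2),yaw(F2-F1)+90)
bm=(B1+B2)/2;fm=(F1+F2)/2;print("axis yaw bar-fence",yaw(fm-bm),np.linalg.norm(fm-bm),yaw(bm-n),np.linalg.norm(bm-n),yaw(fm-n),np.linalg.norm(fm-n))
r=[f(432,480,10),f(620,508,10),f(672,178,10),f(487,155,10)];print("rack",sum(r)/4,[np.linalg.norm(r[i]-r[i-1]) for i in range(4)],yaw(r[2]-r[1]),yaw(r[3]-r[0]),yaw(r[1]-r[0])+90)
G1,G2=f(505,212,12),f(640,228,12);print("green",(G1+G2)/2,np.linalg.norm(G1-G2),yaw(G2-G1)+90)
s=read_state();print(R.from_rotvec(s["orientation"]).as_matrix().round(3))
```

```text
jig near [487.40601854 146.99894314] [471.19861859  57.11146624] 91.33694935020522 yaw -10.221046797952937
bar [536.99486867  90.24094813] 88.32455238422203 -11.660590543679021
fence top [656.82450385  62.7057819 ] 100.98476039825638 -8.242556785472473
axis yaw bar-fence -12.941115837077223 122.95253899557233 -11.573006261373255 58.889786850947935 -12.498062454880976 181.83097464244926
rack [553.87357761 -91.21319679] [np.float64(160.02566004557224), np.float64(90.24304344405574), np.float64(161.96552281583027), np.float64(90.51088116352601)] -8.856390312984306 -8.768907495821688 -8.776242787670725
green [ 606.50283458 -100.39691501] 65.65420161351268 -7.188450927120314
[[ 0.966  0.26  -0.   ]
 [ 0.26  -0.966  0.002]
 [ 0.    -0.002 -1.   ]]
```

```bash
cat >> h.py <<'E'
def tgt(yaw,pitch=0):
    "tool pointing down, tool x at yaw; pitch>0 swings the tip toward +x"
    return R.from_euler("ZYX",[yaw,-pitch,180],degrees=True)
def go(P,yaw,pitch=0,s=None):
    s=s or read_state();r=R.from_rotvec(s["orientation"]);T=tgt(yaw,pitch)
    d=np.array(P)-s["position"]
    print("shift(now)",r.inv().apply(d).round(1),"turn",(r.inv()*T).as_rotvec(degrees=True).round(2),"shift(after)",T.inv().apply(d).round(1))
E
python3 -c "
from h import *
print(tgt(15).as_matrix().round(2), tgt(0,30).as_matrix().round(2))
go([439,-316.5,110],3.1)"
```

```text
[[ 0.97  0.26  0.  ]
 [ 0.26 -0.97 -0.  ]
 [ 0.    0.   -1.  ]] [[ 0.87 -0.    0.5 ]
 [ 0.   -1.   -0.  ]
 [ 0.5   0.   -0.87]]
shift(now) [ 341.7 -254.5  128.7] turn [-1.000e-01  1.000e-02  1.196e+01] shift(after) [ 281.5 -320.   128.2]
```

```bash
python3 -m pendant '[[1,[0,0,0],[0,0,6]],[1,[0,0,0],[0,0,6]],[1,[35,-40,8],[0,0,0]],[1,[35,-40,8],[0,0,0]],[1,[35,-40,16],[0,0,0]],[1,[35,-40,16],[0,0,0]],[1,[35,-40,16],[0,0,0]],[1,[35,-40,16],[0,0,0]],[1,[35,-40,24],[0,0,0]],[1,[36,-40,24],[0,0,0]],[1,[0,0,0],[0,0,0]],[1,[0,0,0],[0,0,0]]]' 60
python3 - <<'E'
from h import *
im=read_camera("top");print(proj("top",[439,-316.5,14]))
cv2.imwrite("pics/t2.png",cv2.resize(im[200:320,260:420,::-1],None,fx=5,fy=5,interpolation=cv2.INTER_CUBIC))
go([439,-316.5,30],3.1)
# cover middle check in the scene view
a=read_camera("scene");m=(a.min(2)>165).astype(np.uint8);m[:250]=0;m[:,:250]=0;m[:,330:]=0;m[310:]=0
cs,_=cv2.findContours(m,0,2);k=max(cs,key=cv2.contourArea)
P=np.array([onz("scene",*q[0],14)[:2] for q in k],np.float32);print("cover scene",cv2.minAreaRect(P))
E
```

```text
clock: 1.65
position: [438.8, -317.3, 111.2]
orientation: [3.14, 0.086, -0.001]
contact_force: [-0.5, -0.2, 0.3]
width: 1.001
grasp_force: 0.0
(np.float64(331.27919382040807), np.float64(258.81604126374356))
shift(now) [ 0.2 -1.6 81.7] turn [ 0.05 -0.02 -0.05] shift(after) [ 0.2 -1.6 81.7]
cover scene ((435.78387451171875, -315.681640625), (173.79074096679688, 70.03177642822266), 3.2127280235290527)
```

```bash
python3 -m pendant '[[1,[0,-1,30],[0,0,0]],[1,[0,0,30],[0,0,0]],[1,[0,0,25],[0,0,0]],[1,[0,0,10],[0,0,0]],[1,[0,0,5],[0,0,0]],[0.3,[0,0,0],[0,0,0]],[0.3,[0,0,0],[0,0,0]],[0.3,[0,0,0],[0,0,0]],[0.3,[0,0,0],[0,0,0]],[0.3,[0,0,0],[0,0,0]]]' 60; python3 -m pendant '[[0.3,[0,0,-10],[0,0,0]],[0.3,[0,0,-20],[0,0,0]],[0.3,[0,0,-30],[0,0,0]],[0.3,[0,0,-30],[0,0,0]],[0.3,[0,0,0],[0,0,0]]]' 60
python3 - <<'E'
from h import *
im=read_camera("scene")
cv2.imwrite("pics/s2.png",cv2.resize(im[160:320,200:400,::-1],None,fx=4,fy=3.75*4/3.75,interpolation=cv2.INTER_CUBIC))
E
```

```text
clock: 3.0
position: [439.9, -317.3, 12.9]
orientation: [3.138, 0.084, 0.003]
contact_force: [-1.6, -0.8, 6.0]
width: 0.75
grasp_force: 66.9
clock: 3.62
position: [440.8, -317.6, 104.2]
orientation: [3.136, 0.084, 0.008]
contact_force: [-0.4, 0.7, -1.9]
width: 0.748
grasp_force: 66.4
```

View pics/s2.png

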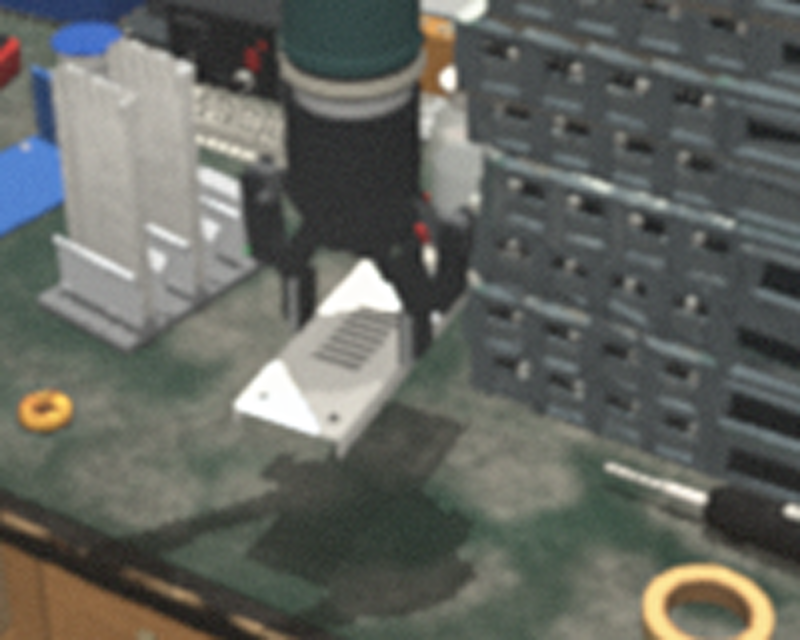

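The cover is held level at its middle. Next I lift it clear of the 180 mm covers and carry it over to the jig.

```bash
python3 -c "
from h import *
go([572,82.7,240],-11.7)
s=read_state();r=tgt(-11.7);print((r.inv()*tgt(-11.7,-22)).as_rotvec(degrees=True))"
```

```text
shift(now) [ 153.9 -391.5 -138.1] turn [ 0.08 -0.13 14.77] shift(after) [  48.8 -417.9 -137.8]
[ 4.00022194e-16 -2.20000000e+01 -4.54728903e-15]
```

```bash
python3 -m pendant '[[0.3,[0,0,-35],[0,0,0]],[0.3,[0,0,-35],[0,0,0]],[0.3,[0,0,-35],[0,0,0]],[0.3,[0,0,-33],[0,0,0]],[0.3,[0,0,0],[0,0,7.4]],[0.3,[0,0,0],[0,0,7.4]],[0.3,[5,-30,0],[0,0,0]],[0.3,[5,-45,0],[0,0,0]],[0.3,[5,-45,0],[0,0,0]],[0.3,[5,-45,0],[0,0,0]],[0.3,[5,-45,0],[0,0,0]],[0.3,[5,-45,0],[0,0,0]]]' && python3 -m pendant '[[0.3,[5,-45,0],[0,0,0]],[0.3,[5,-45,0],[0,0,0]],[0.3,[5,-45,0],[0,0,0]],[0.3,[4,-28,0],[0,0,0]],[0.3,[0,0,0],[0,-7,0]],[0.3,[0,0,0],[0,-7,0]],[0.3,[0,0,0],[0,-8,0]],[0.3,[0,0,0],[0,0,0]],[0.3,[0,0,0],[0,0,0]]]'
python3 - <<'E'
from h import *
o=np.array([577.2,81.7]);ux=np.array([np.cos(np.radians(-11.7)),np.sin(np.radians(-11.7))])
go([*(o+ux*-6),100],-11.7,-22)
im=read_camera("top")
cv2.imwrite("pics/t3.png",cv2.resize(im[140:270,140:300,::-1],None,fx=4.5,fy=4.5,interpolation=cv2.INTER_CUBIC))
E
```

```text
clock: 5.18
position: [519.2, -71.0, 236.8]
orientation: [-3.125, 0.321, 0.006]
contact_force: [0.3, -0.7, -2.3]
width: 0.747
grasp_force: 67.1
clock: 6.3
position: [571.2, 82.9, 237.6]
orientation: [-3.03, 0.312, 0.591]
contact_force: [-0.1, 0.5, -2.0]
width: 0.749
grasp_force: 67.1
shift(now) [ 5.180e+01 -1.000e-01  1.275e+02] turn [ 0.02  0.07 -0.06] shift(after) [ 51.7  -0.  127.6]
```

```bash
python3 -m pendant '[[0.3,[13,0,32],[0,0,0]],[0.3,[13,0,32],[0,0,0]],[0.3,[13,0,32],[0,0,0]],[0.3,[13,0,31.5],[0,0,0]],[0.3,[5.6,0,13.9],[0,0,0]],[0.3,[5.6,0,13.9],[0,0,0]],[0.3,[4.5,0,11.1],[0,0,0]],[0.3,[0,0,0],[0,0,0]],[0.3,[0,0,0],[0,0,0]]]'
python3 - <<'E'
from h import *
o=np.array([577.2,81.7]);ux=np.array([np.cos(np.radians(-11.7)),np.sin(np.radians(-11.7))])
go([*(o+ux*2),50],-11.7,-22)
im=read_camera("scene");cv2.imwrite("pics/s3.png",cv2.resize(im[150:240,140:260,::-1],None,fx=6.5,fy=6.5,interpolation=cv2.INTER_CUBIC))
E
```

```text
clock: 7.48
position: [572.9, 82.9, 60.3]
orientation: [-3.03, 0.312, 0.587]
contact_force: [-0.2, -0.3, -1.3]
width: 0.752
grasp_force: 67.1
shift(now) [9.8 0.3 7.2] turn [-0.03 -0.06 -0.04] shift(after) [9.8 0.3 7.1]
```

View pics/s3.png

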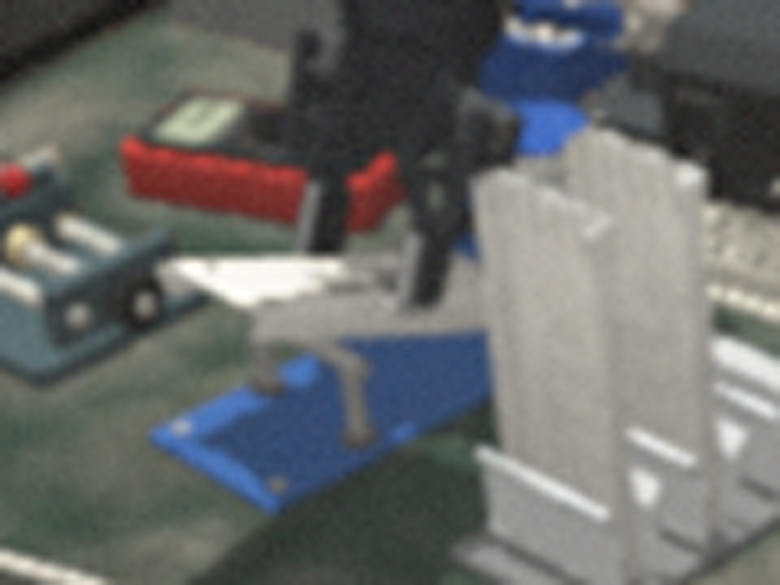

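The cover sits squarely over the bar and base, about 10 mm up. I lower it next, then slide it to the fence while watching the force.

```bash
P="python3 -m pendant"; python3 -m pendant '[[0.3,[1.3,0,3.2],[0,0,0]],[0.3,[1.3,0,3.2],[0,0,0]],[0.3,[0,0,0],[0,0,0]]]'; python3 -m pendant '[[0.3,[2.8,0,-1.1],[0,0,0]],[0.3,[1.9,0,-0.75],[0,0,0]],[0.3,[0,0,0],[0,0,0]]]';  python3 -m pendant '[[0.3,[0.8,0,1.9],[0,0,0]],[0.3,[0,0,0],[0,0,0]]]'
```

```text
clock: 7.9
position: [572.5, 82.9, 52.7]
orientation: [-3.03, 0.312, 0.589]
contact_force: [0.3, 0.4, -1.4]
width: 0.748
grasp_force: 67.3
clock: 8.28
position: [577.3, 81.8, 52.6]
orientation: [-3.03, 0.312, 0.59]
contact_force: [-0.3, 0.2, -1.8]
width: 0.747
grasp_force: 67.2
clock: 8.52
position: [577.3, 81.9, 50.6]
orientation: [-3.03, 0.312, 0.589]
contact_force: [0.2, -0.7, -1.3]
width: 0.749
grasp_force: 67.3
```

```bash
python3 -m pendant '[[0.3,[1.9,0,-0.75],[0,0,0]],[0.3,[0,0,0],[0,0,0]]]'; python3 -m pendant '[[0.3,[1.9,0,-0.75],[0,0,0]],[0.3,[0,0,0],[0,0,0]]]';  python3 -m pendant '[[0.3,[0.4,0,0.95],[0,0,0]],[0.3,[0,0,0],[0,0,0]]]';python3 -m pendant '[[0.3,[0.4,0,0.95],[0,0,0]],[0.3,[0,0,0],[0,0,0]]]'
```

```text
clock: 8.78
position: [577.8, 81.7, 50.5]
orientation: [-3.029, 0.311, 0.595]
contact_force: [-5.2, 1.2, 1.1]
width: 0.749
grasp_force: 67.2
clock: 9.02
position: [577.9, 81.6, 50.4]
orientation: [-3.028, 0.311, 0.601]
contact_force: [-10.2, 1.8, 3.8]
width: 0.752
grasp_force: 67.3
clock: 9.28
position: [578.0, 81.6, 50.0]
orientation: [-3.028, 0.31, 0.601]
contact_force: [-9.7, 1.7, 5.6]
width: 0.752
grasp_force: 67.5
clock: 9.52
position: [578.1, 81.6, 49.8]
orientation: [-3.028, 0.31, 0.601]
contact_force: [-9.0, 1.1, 9.4]
width: 0.745
grasp_force: 67.8
```

```bash
python3 -m pendant '[[0.3,[-1.9,0,0.75],[0,0,0]],[0.3,[0,0,0],[0,1,0]],[0.3,[0,0,0],[0,0,0]]]'; python3 -m pendant '[[1,[0,0,0],[0,0,0]],[1,[0,0,0],[0,0,0]],[1,[0,0,0],[0,0,0]],[1,[0,0,0],[0,0,0]]]'; python3 -m pendant '[[1,[0,0,-15],[0,0,0]],[1,[0,0,-30],[0,0,0]],[1,[0,0,-40],[0,0,0]],[1,[0,0,-40],[0,0,0]],[1,[0,0,0],[0,0,0]]]';python3 - <<'E'
from h import *
im=read_camera("scene");a=cv2.resize(im[150:240,140:260,::-1],None,fx=3.3,fy=5,interpolation=cv2.INTER_CUBIC)
im=read_camera("top");b=cv2.resize(im[160:260,150:250,::-1],None,fx=4,fy=4.5,interpolation=cv2.INTER_CUBIC)
cv2.imwrite("pics/c4.png",np.hstack([a,b]))
E
```

```text
clock: 9.9
position: [577.9, 81.6, 49.8]
orientation: [-3.036, 0.311, 0.567]
contact_force: [-5.6, 0.8, 6.1]
width: 0.748
grasp_force: 67.7
clock: 10.4
position: [579.7, 81.4, 48.5]
orientation: [-3.037, 0.313, 0.562]
contact_force: [-0.1, 0.9, 0.2]
width: 0.998
grasp_force: 0.0
clock: 11.02
position: [627.3, 72.1, 170.5]
orientation: [-3.038, 0.312, 0.547]
contact_force: [-0.3, -0.6, 0.4]
width: 0.999
grasp_force: 0.0
```

View pics/c4.png

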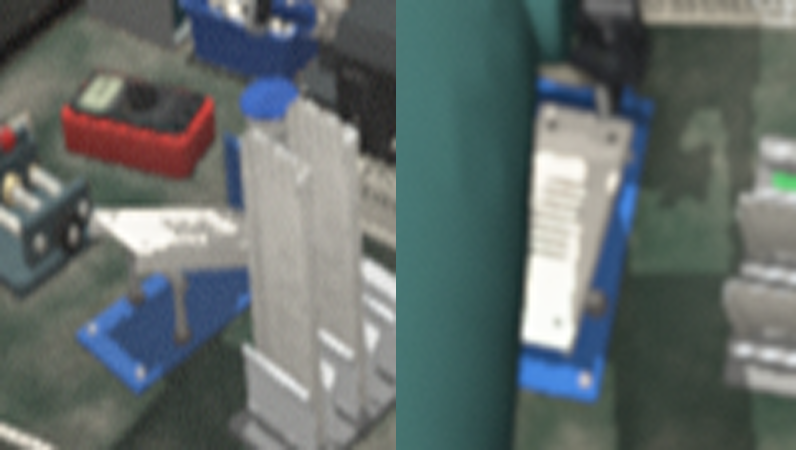

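The cover rests in the jig, lower end at the fence and raised end out beyond the bar. Next I shut the fingers, tilt the tool forward, and bring it in front of the raised end.

```bash
cat >> h.py <<'E'
def J(x,z,y=0):
    a=np.radians(-11.7);u=np.array([np.cos(a),np.sin(a)]);return np.array([*(np.array([576.5,81.8])+u*x+y*np.array([-u[1],u[0]])),z])
E
python3 -c "
from h import *
go(J(-126,260),-11.7,0)
s=read_state();s['orientation']=tgt(-11.7,0).as_rotvec();go(J(-126,260),-11.7,40,s)"
```

```text
shift(now) [-196.2    0.4  -25.6] turn [-0.03 20.9  -0.04] shift(after) [-174.2    0.2  -94. ]
shift(now) [-174.2    0.2  -94. ] turn [ 0. 40.  0.] shift(after) [ -73.     0.2 -183.9]
```

```bash
python3 -m pendant '[[0,[0,0,0],[0,10.4,0]],[-1,[0,0,0],[0,10.5,0]],[-1,[-20,0,-45],[0,0,0]],[-1,[-40,0,-49],[0,0,0]],[-1,[-40,0,0],[0,0,0]],[-1,[-40,0,0],[0,0,0]],[-1,[-34,0,0],[0,0,0]],[-1,[0,0,0],[0,10,0]],[-1,[0,0,0],[0,10,0]],[-1,[0,0,0],[0,10,0]],[-1,[0,0,0],[0,10,0]],[-1,[0,0,0],[0,0,0]]]'; python3 -c "
from h import *
print(read_state()['q'].round(3));go(J(-125.6,110),-11.7,40)"
```

```text
clock: 12.62
position: [449.7, 103.0, 254.4]
orientation: [2.882, -0.286, 1.026]
contact_force: [-1.0, 0.5, -0.7]
width: -0.001
grasp_force: 0.0
[ 0.459 -0.531  2.415 -0.586  0.776  2.551]
shift(now) [-89.   -5.3 113.8] turn [-0.11  0.79  0.33] shift(after) [-90.6  -5.  112.5]
```

Joint 6 is at its limit. A half turn about the tool axis gives the same tool shape and frees it.

```bash
python3 -m pendant '[[-1,[0,0,0],[0,0,-10.6]],[-1,[0,0,0],[0,0,-10.6]],[-1,[0,0,0],[0,0,-10.6]],[-1,[0,0,0],[0,0,-10.6]],[-1,[0,0,0],[0,0,-10.6]],[-1,[0,0,0],[0,0,-10.6]],[-1,[0,0,0],[0,0,-10.6]],[-1,[0,0,0],[0,0,-10.6]],[-1,[0,0,0],[0,0,-10.6]],[-1,[0,0,0],[0,0,-10.6]],[-1,[0,0,0],[0,0,-10.6]],[-1,[0,0,0],[0,0,-10.6]]]'; python3 -m pendant '[[-1,[0,0,0],[0,0,-10.6]],[-1,[0,0,0],[0,0,-10.6]],[-1,[0,0,0],[0,0,-10.6]],[-1,[0,0,0],[0,0,-10.6]],[-1,[0,0,0],[0,0,-10.6]],[-1,[0,0,0],[0,0,0]]]'; python3 -c "
from h import *
print(read_state()['q'].round(3));go(J(-125.6,110),-11.7+180,-40)
print(tgt(168.3,-40).as_matrix().round(2))"
```

```text
clock: 14.12
position: [455.2, 103.8, 261.2]
orientation: [1.321, 2.098, 0.316]
contact_force: [0.2, 0.8, 0.4]
width: 0.001
grasp_force: 0.0
clock: 14.88
position: [455.1, 103.8, 261.2]
orientation: [0.251, 2.441, -0.085]
contact_force: [-0.5, -0.3, 0.3]
width: -0.004
grasp_force: 0.0
[ 0.454 -0.526  2.402 -0.585  0.775 -0.591]
shift(now) [ 98.    2.5 115.2] turn [ 0.21 -0.48 -0.1 ] shift(after) [ 99.    3.1 114.4]
[[-0.75  0.2   0.63]
 [ 0.16  0.98 -0.13]
 [-0.64  0.   -0.77]]
```

```bash
python3 -m pendant '[[-1,[25,1,29],[0,0,0]],[-1,[25,1,29],[0,0,0]],[-1,[25,0.5,29],[0,0,0]],[-1,[23,0,28],[0,0,0]],[-1,[0,0,0],[0,0,0]],[-1,[0,0,0],[0,0,0]]]'
python3 - <<'E'
from h import *
print(read_state()['q'].round(3));go(J(-80.6,56),-11.7+180,-40)
im=read_camera("scene");a=cv2.resize(im[130:240,110:230,::-1],None,fx=5,fy=5,interpolation=cv2.INTER_CUBIC);cv2.imwrite("pics/s5.png",a)
E
```

```text
clock: 15.62
position: [454.2, 107.0, 110.8]
orientation: [0.246, 2.44, -0.087]
contact_force: [-0.4, 0.2, 0.4]
width: -0.003
grasp_force: 0.0
[ 0.467 -0.287  2.568 -0.993  0.49  -0.09 ]
shift(now) [ 0.8 -0.1 70.5] turn [ 0.18 -0.39  0.13] shift(after) [ 1.3  0.1 70.4]
```

View pics/s5.png

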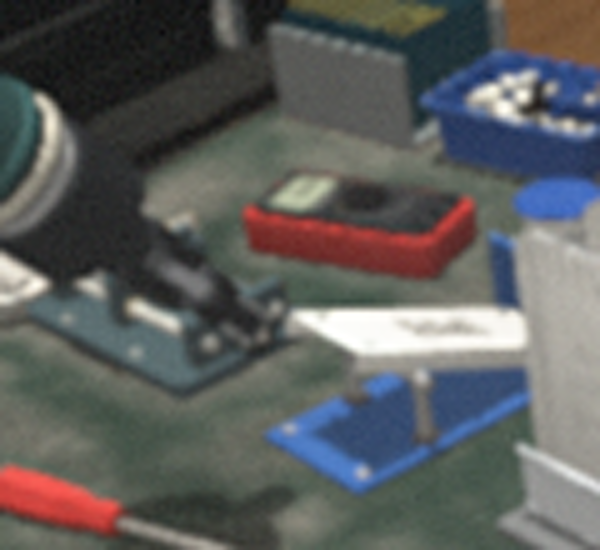

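The shut fingertips are just outside the raised end and in line with it. I push them in underneath along the tool axis.

```bash
python3 -m pendant '[[-1,[0,0,20],[0,0,0]],[-1,[0,0,20],[0,0,0]],[-1,[0,0,0],[0,0,0]]]'; python3 -m pendant '[[-1,[1,0,15],[0,0,0]],[-1,[0,0,15],[0,0,0]],[-1,[0,0,0],[0,0,0]]]'
python3 - <<'E'
from h import *
print(read_state()['q'].round(3))
for p in [(-76,60),(-66,81),(-49,104),(-28,124),(15,145),(39,150),(59,150)]: go(J(*p),-11.7+180,-40)
im=read_camera("scene");a=cv2.resize(im[130:240,110:230,::-1],None,fx=5,fy=5,interpolation=cv2.INTER_CUBIC);cv2.imwrite("pics/s6.png",a)
E
```

```text
clock: 16.05
position: [479.0, 101.6, 79.7]
orientation: [0.244, 2.44, -0.088]
contact_force: [-0.3, -0.0, 0.6]
width: -0.002
grasp_force: 0.0
clock: 16.42
position: [496.6, 99.1, 63.2]
orientation: [0.244, 2.449, -0.088]
contact_force: [-0.2, -0.6, 1.2]
width: -0.003
grasp_force: 0.0
[ 0.382 -0.085  2.53  -1.307  0.368  0.189]
shift(now) [-2.4 -0.8  6.1] turn [ 0.12 -0.88  0.25] shift(after) [-2.3 -0.8  6.2]
shift(now) [-23.4  -0.9  -3.8] turn [ 0.12 -0.88  0.25] shift(after) [-23.5  -0.8  -3.5]
shift(now) [-51.1  -1.  -11. ] turn [ 0.12 -0.88  0.25] shift(after) [-51.3  -0.8 -10.2]
shift(now) [-80.   -1.1 -13.2] turn [ 0.12 -0.88  0.25] shift(after) [-80.2  -0.8 -12. ]
shift(now) [-126.7   -1.3   -2.4] turn [ 0.12 -0.88  0.25] shift(after) [-126.7   -0.8   -0.4]
shift(now) [-148.4   -1.5    8.9] turn [ 0.12 -0.88  0.25] shift(after) [-148.3   -0.8   11.2]
shift(now) [-164.    -1.6   21.5] turn [ 0.12 -0.88  0.25] shift(after) [-163.6   -0.8   24. ]
```

View pics/s6.png

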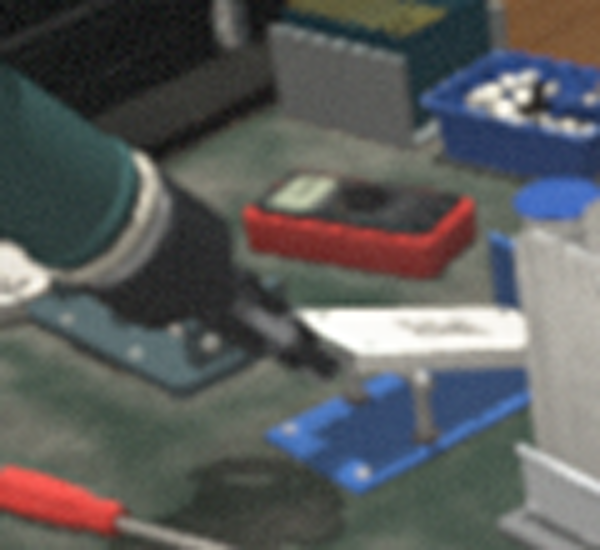

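The fingertips are now under the raised end. I start lifting it along the arc.

```bash
python3 -m pendant '[[-1,[-8,0,0],[0,0,0]],[-1,[-8,0,0],[0,0,0]],[-1,[-8,0,0],[0,0,0]],[-1,[0,0,0],[0,0,0]]]'; python3 -m pendant '[[-1,[-9,0,0],[0,0,0]],[-1,[-9,0,0],[0,0,0]],[-1,[-9,0,-1],[0,0,0]],[-1,[0,0,0],[0,0,0]]]'
python3 - <<'E'
from h import *
s=read_state();print(s['q'].round(3),s['torque'])
for p in [(-28,124),(15,145),(39,150),(59,150)]: go(J(*p),-11.7+180,-40,s)
im=read_camera("scene");a=cv2.resize(im[100:240,90:260,::-1],None,fx=4.2,fy=4.2,interpolation=cv2.INTER_CUBIC);cv2.imwrite("pics/s7.png",a)
E
```

```text
clock: 16.98
position: [514.2, 95.6, 78.2]
orientation: [0.244, 2.449, -0.088]
contact_force: [-0.3, 0.0, -0.7]
width: 0.002
grasp_force: 0.3
clock: 17.48
position: [534.1, 91.5, 95.7]
orientation: [0.244, 2.449, -0.088]
contact_force: [0.1, 0.1, -0.8]
width: -0.001
grasp_force: 0.3
[ 0.322 -0.095  2.453 -1.1    0.361 -0.08 ] [ 0.14339057  0.33957121 -0.04943034]
shift(now) [-29.9  -1.  -12.2] turn [ 0.14 -0.9   0.27] shift(after) [-30.1  -0.9 -11.7]
shift(now) [-76.5  -1.3  -1.4] turn [ 0.14 -0.9   0.27] shift(after) [-76.5  -0.9  -0.2]
shift(now) [-98.3  -1.4   9.9] turn [ 0.14 -0.9   0.27] shift(after) [-98.1  -0.9  11.4]
shift(now) [-113.8   -1.5   22.5] turn [ 0.14 -0.9   0.27] shift(after) [-113.5   -0.9   24.3]
```

View pics/s7.png

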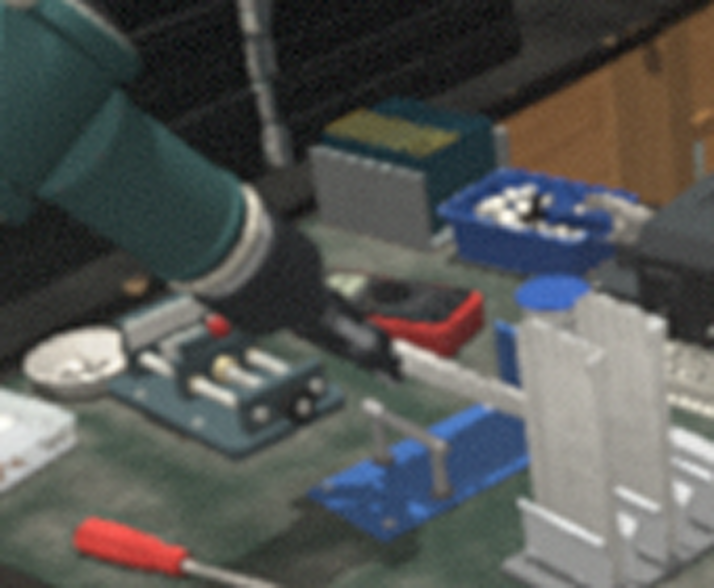

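The cover is tipping, lifted off the bar by the fingertips. I carry on along the arc.

```bash
python3 -m pendant '[[-1,[-10,-0.5,-4],[0,0,0]],[-1,[-10,-0.5,-4],[0,0,0]],[-1,[-10,0,-4],[0,0,0]],[-1,[-9.3,0,2],[0,0,0]],[-1,[-9.3,0,2],[0,0,0]],[-1,[-9.3,0,2],[0,0,0]],[-1,[-9.3,0,2.5],[0,0,0]],[-1,[-9.3,0,2.5],[0,0,0]],[-1,[0,0,0],[0,0,0]]]'
python3 - <<'E'
from h import *
s=read_state();print(s['q'].round(3),s['torque'])
for p in [(15,145),(39,150),(59,150)]: go(J(*p),-11.7+180,-40,s)
E
python3 -m pendant '[[-1,[-6,0,3],[0,0,0]],[-1,[-6,0,3],[0,0,0]],[-1,[-5,0,3],[0,0,0]],[-1,[-5,0,3],[0,0,0]],[-1,[0,0,0],[0,0,0]],[-1,[0,0,0],[0,0,0]]]'
python3 - <<'E'
from h import *
s=read_state()
for p in [(39,150),(59,150)]: go(J(*p),-11.7+180,-40,s)
a=read_camera("scene")[100:240,90:260,::-1];b=read_camera("top")[150:260,150:250,::-1]
cv2.imwrite("pics/c8.png",np.hstack([cv2.resize(a,(480,395),interpolation=2),cv2.resize(b,(300,395),interpolation=2)]))
E
```

```text
clock: 18.65
position: [592.4, 78.8, 144.8]
orientation: [0.244, 2.449, -0.089]
contact_force: [-0.4, -0.8, -0.1]
width: -0.001
grasp_force: 0.1
[ 0.246 -0.081  2.325 -0.823  0.381 -0.432] [ 0.11972169  0.31632906 -0.00563076]
shift(now) [ 0.7 -0.3 -0.9] turn [ 0.13 -0.89  0.27] shift(after) [ 0.7 -0.3 -0.9]
shift(now) [-21.   -0.4  10.4] turn [ 0.13 -0.89  0.27] shift(after) [-20.9  -0.3  10.7]
shift(now) [-36.6  -0.5  23. ] turn [ 0.13 -0.89  0.27] shift(after) [-36.2  -0.3  23.6]
clock: 19.4
position: [615.3, 74.0, 148.4]
orientation: [0.243, 2.45, -0.089]
contact_force: [-0.7, -0.8, -0.1]
width: 0.004
grasp_force: 0.0
shift(now) [-0.5 -0.3 -1.6] turn [ 0.11 -0.96  0.32] shift(after) [-0.6 -0.3 -1.6]
shift(now) [-16.1  -0.4  11. ] turn [ 0.11 -0.96  0.32] shift(after) [-15.9  -0.3  11.3]
```

View pics/c8.png

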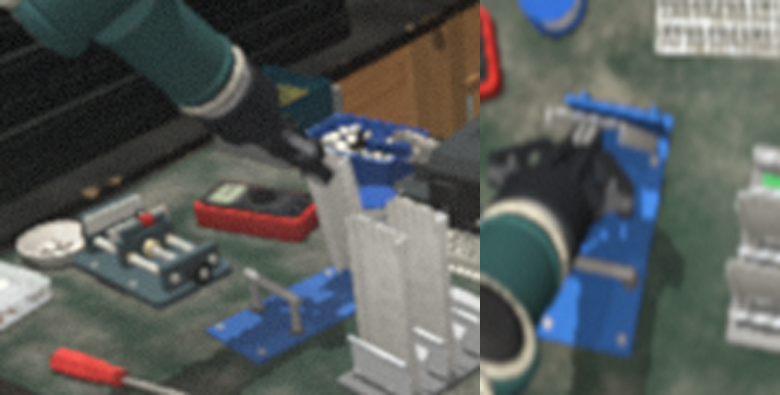

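The cover is near upright, at roughly 78°. The last push goes slowly.

```bash
python3 -m pendant '[[-1,[-2,0,1.5],[0,0,0]],[-1,[-2,0,1.5],[0,0,0]],[-1,[-2,0,1.5],[0,0,0]],[-1,[-2,0,1.5],[0,0,0]],[-1,[-2,0,1.5],[0,0,0]],[-1,[-2,0,1.5],[0,0,0]],[-1,[-2,0,1.5],[0,0,0]],[-1,[-2,0,1.5],[0,0,0]],[-1,[0,0,0],[0,0,0]],[-1,[0,0,0],[0,0,0]]]'; python3 -m pendant '[[-1,[-1.6,0,1.2],[0,0,0]],[-1,[-1.6,0,1.2],[0,0,0]],[-1,[0,0,0],[0,0,0]],[-1,[0,0,0],[0,0,0]]]'
```

```text
clock: 20.75
position: [634.9, 70.1, 149.2]
orientation: [0.243, 2.45, -0.089]
contact_force: [0.6, 0.2, -0.2]
width: 0.001
grasp_force: 0.0
clock: 21.25
position: [638.9, 69.3, 149.4]
orientation: [0.243, 2.45, -0.089]
contact_force: [-0.2, -0.9, 0.3]
width: -0.001
grasp_force: 0.0
```

```bash
python3 -m pendant '[[-1,[-0.8,0,0.6],[0,0,0]],[-1,[0,0,0],[0,0,0]]]';python3 -m pendant '[[-1,[-0.8,0,0.6],[0,0,0]],[-1,[0,0,0],[0,0,0]]]';python3 -m pendant '[[-1,[-0.8,0,0.6],[0,0,0]],[-1,[0,0,0],[0,0,0]]]'
```

```text
clock: 21.5
position: [639.9, 69.1, 149.5]
orientation: [0.243, 2.45, -0.089]
contact_force: [-0.2, 0.2, -0.4]
width: -0.004
grasp_force: 0.0
clock: 21.75
position: [641.0, 69.0, 149.6]
orientation: [0.243, 2.45, -0.089]
contact_force: [-0.5, -0.1, 0.4]
width: -0.0
grasp_force: 0.0
clock: 22.0
position: [641.8, 68.7, 149.5]
orientation: [0.243, 2.45, -0.089]
contact_force: [-0.2, -0.3, -0.0]
width: -0.002
grasp_force: 0.0
```

```bash
python3 -m pendant '[[-1,[-0.8,0,0.6],[0,0,0]],[-1,[-0.8,0,0.6],[0,0,0]],[-1,[0,0,0],[0,0,0]]]';python3 - <<'E'
from h import *
im=read_camera("scene")
# where a standing cover would project (jig x 66..80)
for x,z in[(66,176),(80,176),(66,90)]:
    for y in(-33,33):print(x,z,y,np.round(proj("scene",J(x,z,y)),1),np.round(proj("top",J(x,z,y)),1))
g=im[130:165,150:220].min(2)
for r in range(0,35,2):print(130+r,*(f"{v:3d}" for v in g[r,::2]))
E
```

```text
clock: 22.38
position: [643.8, 68.3, 149.6]
orientation: [0.243, 2.45, -0.089]
contact_force: [-0.9, 0.2, 0.9]
width: -0.003
grasp_force: 0.1
66 176 -33 [218.4 153.1] [198.9 177.7]
66 176 33 [204.1 146.9] [174.  172.8]
80 176 -33 [222.1 151.5] [200.2 172.6]
80 176 33 [207.8 145.4] [175.3 167.7]
66 90 -33 [221.1 179.3] [204.  185.7]
66 90 33 [207.1 172.5] [180.6 181.1]
130  18  46 107  72  41  39  44  42  35  38  47  46  50 103 119  96 108  89  40  31  36  30  42  39  42  36  32  35  33 104  85  56  53  52  48
132  19  62 109  82  51  32  44  43  35  40  39  59 101 115  98 109 105  55  32  31  25  45  41  41  50  32  35  30  35  82  83  52  51  51  53
134  25  57 122  86  51  23  42  92  90  85 111 115 105  96 105 101  61  31  37  34  36  31  40  35  29  34  30  31  35  80  80  58  54  55  59
136  26  49  99  93  60  27  31  75  92  90  97  93  97  98  77  45  36  32  31  36  33  33  29  37  46  38  30  31  33  77  83  54  50  56  50
138  20  30  76  95  60  42  41  77  85  55  45  56  59  46  38  35  30  36  39  41  34  32  37  38  44  49  32  33  32  66  82  55  48  48  50
140  19  
[... 1162 characters left out ...]
  78  88  91  91  97 103 104 101  99 102  98  88  85  88  84  90  85  85 124 130  64  36  43  48  50  36  36  43  83 145 161
158  56  73  78  87  90  90  85  82  86  96  99 100 102 106 107 114 104 103  91  87  86  95 112  96  92  38  46  65 106  82  59  38  47 140 165
160  77  87  89  94  93  91  87  89  95 104 105 111 113 110 107 108 113 114 114 108 101  98 102 104  78  48  42  70 154 117  89  57  98 160 167
162  98 103  99  97  99  92  90  89  94 106 106 108 114 115 110 109 111 116 114 111 103 105 107  85  74  74  60  82 160 149 144 132 157 167 166
164 107 104 101 105 100  92  93  94  92  81  94  98  96 102 102 104  99 103 106  98  94  95  97 100  97  91  84  87 143 149 165 163 164 168 163
```

```bash
python3 -m pendant '[[-1,[1,0,-4],[0,0,0]],[-1,[3,0,-12],[0,0,0]],[-1,[3,0,-30],[0,0,0]],[-1,[0,0,-40],[0,0,0]],[-1,[0,0,-50],[0,0,0]],[-1,[0,0,-50],[0,0,0]],[-1,[0,0,0],[0,0,0]],[-1,[0,0,0],[0,0,0]]]';python3 - <<'E'
from h import *
print(read_state()['q'].round(2))
im=read_camera("scene");t=read_camera("top");cv2.imwrite("pics/s9.png",im[:,:,::-1]);cv2.imwrite("pics/t9.png",t[:,:,::-1])
ref=cv2.imread("pics/t1raw.png")[:,:,::-1]
d=np.abs(t.astype(int)-ref).max(2);m=(d>40).astype(np.uint8)
print("rows 150-195, cols 165-215 (diff of top)")
for r in range(158,192,2):print(r,"".join("#" if v else "." for v in m[r,160:225]))
g=im[138:182,194:232].min(2)
for r in range(0,44,2):print(138+r,*(f"{v:3d}" for v in g[r]))
go(J(73,260),168.3,0)
E
```

```text
clock: 23.42
position: [523.1, 93.0, 289.9]
orientation: [0.243, 2.45, -0.088]
contact_force: [0.9, 0.3, -1.3]
width: -0.004
grasp_force: 0.0
[ 0.34 -0.4   2.27 -0.51  0.72 -0.75]
rows 150-195, cols 165-215 (diff of top)
158 .................................................................
160 .................................................................
162 .................................................................
164 .................................................................
166 .................................................................
168 ...............####..............................................
170 .................############....................................
172 ..............##....########....####.###.........................
174 ......................................###........................
176 ...................##..####......................................
178 ...................#############.................................
180 ....................########################.....................
182 ......................#############
[... 3134 characters left out ...]
  50  57  63  60  51  44  39  52  92 130 145 140 149 152 153 155 147 150 155 153 154 155 160 159 150 146 143 133 128 135 145 155 150 157 164
176  51  53  54  58  59  45  43  42  42  38  45  84 127 143 145 142 150 153 157 154 159 162 171 183 182 172 160 149 141 135 133 130 127 141 152 150 156 160
178  59  60  52  52  43  43  45  39  37  48  65  98 130 144 143 141 148 153 166 166 155 154 154 160 167 175 174 166 159 152 144 139 133 145 156 159 154 159
180  45  47  47  43  39  44  40  53  70  90 104 105 124 131 137 139 145 150 154 159 152 150 150 154 156 161 165 161 165 182 190 186 179 171 169 160 159 155
shift(now) [-81.7  -0.2 101.8] turn [-0.07 38.91  0.36] shift(after) [-127.5    0.4   27.9]
```

The numbers show the cover standing free at the fence: its top corners are at (203,147) and (221,153) in the scene view, where a standing cover should project. Next I compare its top edge and the green strip's far edge in the top view, since the rack fit depends on both.

Run:
```python
from h import *
from scipy.ndimage import map_coordinates as mc
t=cv2.imread("pics/t9.png")[:,:,::-1].astype(float)
o,_=ray("top",0,0);print("cam",o.round())
def samp(P):
    uv=np.array([proj("top",p) for p in P]);return np.array([mc(t[...,k],[uv[:,1],uv[:,0]],order=1) for k in range(3)]).T
a=np.radians(-8.8);u=np.array([np.cos(a),np.sin(a)]);w=np.array([-u[1],u[0]]);c=np.array([553.9,-91.2])
xs=np.arange(34,76,2)
for z in(12,54):
  print("rack z",z);A=sum(samp([[*(c+u*x+w*y),z] for x in xs]) for y in(-20,-10,0,10,20))/5
  for x,p in zip(xs,A):print(x,p.round().astype(int),end="; ")
  print()
ys=np.arange(-50,52,2);A=sum(samp([[*(c+u*x+w*y),12] for y in ys]) for x in(50,53,55))/3
print("strip along y");print([(int(y),int(p[1]-p[0])) for y,p in zip(ys,A)])
xs=np.arange(60,92,1.5);A=sum(samp([J(x,176,y) for x in xs]) for y in(-20,-10,0,10,20))/5
print("cover top");print([(float(x),*p.round().astype(int).tolist()) for x,p in zip(xs,A)])
ys=np.arange(-46,47,2.);A=sum(samp([J(x,176,y) for y in ys]) for x in(78,79,80))/3
print([(int(y),*p[[0,2]].round().astype(int).tolist()) for y,p in zip(ys,A)])
```

```text
cam [ 315. -169. 1388.]
rack z 12
34 [153 150 143]; 36 [159 157 150]; 38 [169 168 164]; 40 [181 181 178]; 42 [195 196 195]; 44 [198 205 200]; 46 [187 209 191]; 48 [160 207 168]; 50 [129 208 143]; 52 [105 208 125]; 54 [ 94 204 117]; 56 [ 95 186 113]; 58 [100 163 111]; 60 [107 137 110]; 62 [115 125 115]; 64 [128 128 126]; 66 [145 145 143]; 68 [168 168 165]; 70 [189 189 186]; 72 [203 204 201]; 74 [207 207 205]; 
rack z 54
34 [193 195 193]; 36 [196 204 198]; 38 [184 208 188]; 40 [155 207 164]; 42 [123 208 139]; 44 [102 207 123]; 46 [ 95 200 116]; 48 [ 96 182 113]; 50 [103 156 112]; 52 [110 133 112]; 54 [119 124 118]; 56 [133 132 130]; 58 [154 153 151]; 60 [177 177 175]; 62 [196 197 194]; 64 [207 208 205]; 66 [205 206 204]; 68 [193 193 190]; 70 [168 169 165]; 72 [139 143 137]; 74 [111 119 111]; 
strip along y
[(-50, 8), (-48, 5), (-46, 1), (-44, -1), (-42, -2), (-40, 0), (-38, 5), (-36, 16), (-34, 44), (-32, 71), (-30, 93), (-28, 101), (-26, 102), (-24, 101), (-22, 100), (-20, 100), (-18, 100), (-16, 100), (-14, 100), (-12, 99), (-10, 98), (-8, 98), (-6, 98), (-4, 98), (-2, 97), (0, 96), 
[... 794 characters left out ...]
-40, 96, 90), (-38, 98, 92), (-36, 109, 102), (-34, 127, 120), (-32, 147, 139), (-30, 163, 155), (-28, 164, 155), (-26, 160, 151), (-24, 157, 146), (-22, 158, 146), (-20, 162, 152), (-18, 168, 160), (-16, 175, 167), (-14, 179, 172), (-12, 179, 170), (-10, 173, 162), (-8, 167, 154), (-6, 162, 149), (-4, 163, 153), (-2, 169, 161), (0, 172, 164), (2, 170, 162), (4, 163, 155), (6, 158, 149), (8, 156, 146), (10, 157, 149), (12, 163, 156), (14, 163, 157), (16, 160, 154), (18, 154, 147), (20, 149, 140), (22, 147, 139), (24, 149, 142), (26, 155, 148), (28, 161, 156), (30, 159, 155), (32, 150, 146), (34, 133, 128), (36, 112, 107), (38, 102, 95), (40, 98, 90), (42, 97, 90), (44, 97, 90), (46, 97, 91)]
```

```bash
python3 -m pendant '[[0,[0,0,0],[0,10,0]],[1,[0,0,0],[0,10,0]],[1,[0,0,0],[0,10,0]],[1,[0,0,0],[0,9,0]],[1,[-30,0,0],[0,0,0]],[1,[-35,0,0],[0,0,0]],[1,[-35,0,0],[0,0,0]],[1,[-30,0,27],[0,0,0]],[1,[0,0,0],[0,0,0]],[1,[0,0,0],[0,0,0]]]';python3 -c "
from h import *
print(read_state()['q'].round(2));go(J(76,155,.7),168.3,0)"
```

```text
clock: 24.78
position: [650.4, 66.8, 260.8]
orientation: [-0.312, -3.123, 0.004]
contact_force: [0.3, 0.6, -0.0]
width: 1.002
grasp_force: 0.0
[ 0.07  0.21  1.62 -0.    1.31 -1.31]
shift(now) [ -0.9   0.7 105.8] turn [-0.16 -0.16  0.29] shift(after) [ -0.6   0.4 105.8]
```

```bash
python3 -m pendant '[[1,[-0.5,0.5,30],[0,0,0]],[1,[0,0,30],[0,0,0]],[1,[0,0,20],[0,0,0]],[1,[0,0,12],[0,0,0]],[1,[0,0,12],[0,0,0]],[1,[0,0,0],[0,0,0]]]' && python3 -m pendant '[[0.75,[0,0,0],[0,0,0]],[0.65,[0,0,0],[0,0,0]],[0.55,[0,0,0],[0,0,0]],[0.3,[0,0,0],[0,0,0]],[0.3,[0,0,0],[0,0,0]],[0.3,[0,0,0],[0,0,0]]]' 70
```

```text
clock: 25.52
position: [651.3, 67.3, 158.1]
orientation: [-0.311, -3.126, 0.003]
contact_force: [0.4, 0.7, 0.0]
width: 0.997
grasp_force: 0.0
clock: 26.28
position: [652.8, 67.2, 160.4]
orientation: [0.311, 3.123, -0.003]
contact_force: [-0.4, -1.6, 6.6]
width: 0.762
grasp_force: 77.9
```

```bash
python3 -m pendant '[[0.3,[0,0,-2],[0,0,0]],[0.3,[0,0,-3],[0,0,0]],[0.3,[0,0,0],[0,0,0]]]'; python3 -c "
from h import *
s=read_state();print(s['torque'],s['contact_force'])
go([604.4,-100,260],171.2)"
```

```text
clock: 26.65
position: [651.4, 67.3, 163.3]
orientation: [-0.311, -3.126, 0.003]
contact_force: [0.1, -0.6, -2.0]
width: 0.761
grasp_force: 77.3
[-0.01228171  0.03590025  0.03358259] [ 0.09476621 -0.5567277  -1.960274  ]
shift(now) [  13.1 -173.5  -96.4] turn [-0.12 -0.01 -2.58] shift(after) [  20.9 -172.5  -96.7]
```

The cover is gripped and off the base, with force on the tool matching its weight. I carry it to a hover above the slot.

```bash
python3 -m pendant '[[0.3,[0,0,-30],[0,0,0]],[0.3,[0,0,-35],[0,0,0]],[0.3,[0,0,-30],[0,0,-2.6]],[0.3,[2,-20,0],[0,0,0]],[0.3,[4,-35,0],[0,0,0]],[0.3,[4,-40,0],[0,0,0]],[0.3,[4,-40,0],[0,0,0]],[0.3,[4,-25,0],[0,0,0]],[0.3,[1,-11,0],[0,0,0]],[0.3,[0,0,0],[0,0,0]],[0.3,[0,0,0],[0,0,0]]]'
python3 - <<'E'
from h import *
go([605.5,-100.2,225],171.2)
im=read_camera("scene");cv2.imwrite("pics/s10.png",im[:,:,::-1])
s=read_state();p=s["position"]
a=np.radians(-8.8);u=np.array([np.cos(a),np.sin(a),0]);w=np.array([-u[1],u[0],0])
for z in(p[2]-40,p[2]-70):
  row=None
  for x,y in((-7,33),(7,33),(-7,-33),(7,-33)):
    P=p+u*x+w*y;P[2]=z;print(x,y,z.round(),np.round(proj("scene",P),1))
g=im[:,:,:].min(2)
for r in range(120,180,5):print(r,*g[r,230:290:1][::1])
E
```

```text
clock: 28.02
position: [606.8, -97.9, 258.5]
orientation: [-0.24, -3.132, 0.002]
contact_force: [0.4, 1.0, -2.1]
width: 0.757
grasp_force: 77.9
shift(now) [ 1.  -2.4 33.5] turn [-0.08  0.    0.04] shift(after) [ 1.  -2.5 33.5]
-7 33 219.0 [239.5 150.5]
7 33 219.0 [243.2 148.7]
-7 -33 219.0 [257.5 157. ]
7 -33 219.0 [261.1 155.2]
-7 33 189.0 [240.3 160.5]
7 33 189.0 [243.9 158.7]
-7 -33 189.0 [258.  167.3]
7 -33 189.0 [261.6 165.4]
120 48 47 44 35 38 37 37 41 40 37 40 44 52 58 56 58 57 54 51 47 41 37 35 40 41 43 42 39 37 35 41 45 44 35 41 38 37 39 41 52 63 70 68 71 75 76 83 84 90 90 93 99 103 101 101 100 108 105 101 104
125 61 52 49 58 91 95 69 42 34 31 30 36 49 56 55 55 57 57 57 53 53 47 52 46 36 40 41 45 48 47 41 40 40 41 40 46 42 36 50 87 108 108 105 104 101 94 98 87 83 81 76 73 67 67 69 66 60 65 68 72
130 50 57 58 56 71 86 71 39 46 58 62 51 48 51 51 57 57 58 55 56 50 52 49 49 50 60 54 45 41 39 42 39 38 44 49 58 89 107 112 112 107 107 111 109 111 105 107 109 103 108 109 107 108 110 105 105 107 106 109 110
135 58 57 60 55 73 111 137 144 142 143 151 154 157 156 156 160 162 161 162 16
[... 1128 characters left out ...]
 78 78 79 68 53 53 52 54 47 52 52 53 48 51 53 52 52 54 50 52 48 51
165 90 86 89 84 88 84 85 92 123 137 138 136 144 149 150 143 147 146 149 150 154 152 154 153 155 159 152 141 133 103 57 55 56 65 64 69 69 67 72 69 66 53 52 46 51 54 51 48 51 53 47 50 53 52 55 52 53 55 60 55
170 153 143 144 136 111 86 66 70 109 136 132 133 142 147 148 144 151 151 148 147 147 147 151 159 157 155 149 142 134 103 58 39 46 43 47 46 43 45 49 52 58 54 54 50 52 49 53 57 53 54 57 57 52 51 51 47 52 53 55 57
175 158 160 160 156 157 159 161 161 164 163 162 163 163 165 163 164 153 146 146 144 148 146 148 149 151 146 146 140 131 98 55 40 46 48 41 46 40 40 47 51 58 53 51 52 51 52 50 52 56 49 52 60 85 102 112 119 114 95 69 57
```

Run:
```python
from h import *
g=cv2.GaussianBlur(cv2.imread("pics/s9.png"),(1,1),0).min(2)
a=np.radians(-8.8);u=np.array([np.cos(a),np.sin(a),0]);w=np.array([-u[1],u[0],0]);S=np.array([604.4,-100,0])
for sl in(-50,-100):
  for z in(165,120):
    for x,y in((-7,33),(-7,-33),(7,-33)):
      P=S+u*(x+sl)+w*y;P[2]=z;q=proj("scene",P);r=int(round(q[1]));c=int(q[0])
      print(sl,z,(x,y),np.round(q,1),"cols",c-8,":",*g[r,c-8:c+9])
```

```text
-50 165 (-7, 33) [227.9 175.5] cols 219 : 172 160 149 141 135 133 130 127 141 152 150 156 160 159 157 160 161
-50 165 (-7, -33) [245.5 182.9] cols 237 : 167 167 168 166 173 170 165 163 157 152 154 170 177 153 134 134 139
-50 165 (7, -33) [249.3 180.9] cols 241 : 168 170 160 157 155 152 149 146 128 114 100 84 64 62 61 51 43
-50 120 (-7, 33) [229.2 190.1] cols 221 : 163 169 167 168 167 169 170 168 166 163 153 156 150 155 159 162 167
-50 120 (-7, -33) [246.6 197.8] cols 238 : 157 160 160 157 159 156 158 160 154 146 138 117 93 89 92 99 109
-50 120 (7, -33) [250.2 195.7] cols 242 : 158 155 155 152 150 146 147 139 131 144 173 180 182 199 189 163 165
-100 165 (-7, 33) [214.1 182.6] cols 206 : 111 131 139 136 136 142 149 153 158 154 152 159 163 161 164 162 160
-100 165 (-7, -33) [231.8 190.4] cols 223 : 167 168 167 169 170 168 166 163 153 156 150 155 159 162 167 160 162
-100 165 (7, -33) [235.7 188.3] cols 227 : 169 168 157 153 152 150 152 152 158 161 161 164 162 163 169 165 167
-100 120 (-7, 33) [215.7 197.4] cols 207 : 115 93 80 73 63 60 73 108 142 148 147 148 155 163 162 163 164
-100 120 (-7, -33) [233.1 205.5] cols 225 : 155 159 160 160 159 161 160 155 148 144 143 145 150 149 151 150 155
-100 120 (7, -33) [237.  203.3] cols 228 : 160 155 162 163 157 150 143 144 146 150 148 147 148 143 151 149 150
```

```bash
python3 -c "
from h import *
go([608,-100.6,214],171.2)"; python3 -m pendant '[[0.3,[-1,-2.4,15],[0,0,0]],[0.3,[-0.5,-0.3,15],[0,0,0]],[0.3,[0,0,13],[0,0,0]],[0.3,[0,0,0],[0,0,0]],[0.3,[0,0,0],[0,0,0]]]'; python3 -c "
from h import *
go([608,-100.6,200],171.2)"
```

```text
shift(now) [-1.4 -2.6 44.8] turn [-0.09  0.02  0.07] shift(after) [-1.5 -2.7 44.8]
clock: 28.7
position: [608.1, -101.6, 216.1]
orientation: [0.24, 3.132, -0.003]
contact_force: [0.2, -0.6, -1.5]
width: 0.755
grasp_force: 77.9
shift(now) [ 0.2  1.  16.1] turn [-0.11  0.04  0.02] shift(after) [ 0.2  1.  16.1]
```

```bash
python3 -m pendant '[[0.3,[0,1,4],[0,0,0]],[0.3,[0,0,4],[0,0,0]],[0.3,[0,0,0],[0,0,0]]]'; python3 -m pendant '[[0.3,[0,0,4],[0,0,0]],[0.3,[0,0,0],[0,0,0]]]'; python3 -m pendant '[[0.3,[0,0,3],[0,0,0]],[0.3,[0,0,0],[0,0,0]]]'
```

```text
clock: 29.08
position: [607.8, -100.6, 207.7]
orientation: [-0.24, -3.132, 0.003]
contact_force: [-0.7, 0.1, -1.0]
width: 0.757
grasp_force: 77.9
clock: 29.32
position: [607.8, -100.6, 203.6]
orientation: [-0.24, -3.132, 0.003]
contact_force: [0.2, 0.3, -1.3]
width: 0.759
grasp_force: 77.9
clock: 29.58
position: [608.1, -100.6, 200.9]
orientation: [0.24, 3.132, -0.003]
contact_force: [-0.3, 0.4, -2.5]
width: 0.762
grasp_force: 77.9
```

```bash
python3 -m pendant '[[0.3,[0,0,4],[0,0,0]],[0.3,[0,0,0],[0,0,0]]]'; python3 -m pendant '[[0.3,[0,0,4],[0,0,0]],[0.3,[0,0,0],[0,0,0]]]'; python3 -m pendant '[[0.3,[0,0,4],[0,0,0]],[0.3,[0,0,0],[0,0,0]]]'
```

```text
clock: 29.82
position: [607.9, -100.6, 196.6]
orientation: [0.241, 3.132, -0.003]
contact_force: [0.6, -0.3, -3.1]
width: 0.762
grasp_force: 77.8
clock: 30.08
position: [607.9, -100.6, 192.6]
orientation: [-0.24, -3.132, 0.003]
contact_force: [1.1, 0.4, -1.4]
width: 0.76
grasp_force: 77.9
clock: 30.32
position: [607.9, -100.6, 188.6]
orientation: [-0.24, -3.132, 0.003]
contact_force: [1.1, -0.1, -2.3]
width: 0.76
grasp_force: 77.9
```

```bash
python3 -m pendant '[[0.3,[-1,0,6],[0,0,0]],[0.3,[0,0,6],[0,0,0]],[0.3,[0,0,0],[0,0,0]]]'; python3 -m pendant '[[0.3,[0,0,4],[0,0,0]],[0.3,[0,0,0],[0,0,0]]]'; python3 -m pendant '[[0.3,[0,0,3],[0,0,0]],[0.3,[0,0,0],[0,0,0]]]'; python3 -m pendant '[[0.3,[0,0,1.5],[0,0,0]],[0.3,[0,0,0],[0,0,0]]]'
```

```text
clock: 30.7
position: [608.5, -100.7, 176.0]
orientation: [-0.24, -3.131, 0.003]
contact_force: [-0.4, -0.4, -1.8]
width: 0.759
grasp_force: 77.9
clock: 30.95
position: [608.9, -100.8, 172.7]
orientation: [-0.24, -3.132, 0.003]
contact_force: [0.4, -0.1, -2.7]
width: 0.763
grasp_force: 77.9
clock: 31.2
position: [608.9, -100.8, 169.8]
orientation: [0.24, 3.132, -0.003]
contact_force: [1.1, -0.7, -1.7]
width: 0.759
grasp_force: 77.9
clock: 31.45
position: [609.0, -100.8, 168.5]
orientation: [0.24, 3.132, -0.003]
contact_force: [-0.1, -0.1, -1.7]
width: 0.761
grasp_force: 78.0
```

```bash
for i in 1 ; do python3 -m pendant '[[0.3,[0,0,1.5],[0,0,0]],[0.3,[0,0,0],[0,0,0]]]'; done; python3 -m pendant '[[0.3,[0,0,1],[0,0,0]],[0.3,[0,0,0],[0,0,0]]]'; python3 -m pendant '[[0.3,[0,0,1],[0,0,0]],[0.3,[0,0,0],[0,0,0]]]'
```

```text
clock: 31.7
position: [609.0, -100.8, 166.9]
orientation: [0.24, 3.132, -0.003]
contact_force: [-0.3, 0.0, -2.5]
width: 0.758
grasp_force: 78.0
clock: 31.95
position: [609.3, -100.9, 166.5]
orientation: [0.24, 3.131, -0.003]
contact_force: [0.1, -0.4, -0.3]
width: 0.758
grasp_force: 78.1
clock: 32.2
position: [609.9, -101.0, 166.4]
orientation: [0.24, 3.13, -0.004]
contact_force: [0.6, -0.4, 5.0]
width: 0.759
grasp_force: 78.7
```

It is down on the strip, with contact at the predicted height. I release and go straight up.

```bash
python3 -m pendant '[[0.3,[0,0,-0.7],[0,0,0]],[0.6,[0,0,0],[0,0,0]],[0.8,[0,0,0],[0,0,0]],[1,[0,0,0],[0,0,0]],[1,[0,0,0],[0,0,0]],[1,[0,0,0],[0,0,0]]]'; python3 -m pendant '[[1,[0,0,-10],[0,0,0]],[1,[0,0,-20],[0,0,0]],[1,[0,0,-30],[0,0,0]],[1,[0,0,-40],[0,0,0]],[1,[0,0,-40],[0,0,0]],[1,[30,0,-20],[0,0,0]],[1,[50,0,0],[0,0,0]],[1,[50,0,0],[0,0,0]],[1,[50,0,0],[0,0,0]],[1,[0,0,0],[0,0,0]],[1,[0,0,0],[0,0,0]]]'
python3 - <<'E'
from h import *
from scipy.ndimage import map_coordinates as mc
s=read_camera("scene");t=read_camera("top");cv2.imwrite("pics/s11.png",s[:,:,::-1]);cv2.imwrite("pics/t11.png",t[:,:,::-1])
a=np.radians(-8.8);u=np.array([np.cos(a),np.sin(a),0]);w=np.array([-u[1],u[0],0]);S=np.array([604.4,-100,182])
def prof(im,n,P):
    uv=np.array([proj(n,p) for p in P]);g=im.min(2).astype(float);return mc(g,[uv[:,1],uv[:,0]],order=1).round().astype(int)
ys=np.arange(-48,49,3);print("top y",[(int(y),int(v)) for y,v in zip(ys,prof(t,"top",[S+w*y+u*4 for y in ys]))])
xs=np.arange(-25,26,2);print("top x",[(int(x),int(v)) for x,v in zip(xs,sum(prof(t,"top",[S+w*y+u*x for x in xs]) for y in(-20,0,20))//3)])
old=cv2.imread("pics/s9.png")[:,:,::-1];d=np.abs(old.astype(int)-s).max(2)>40
for r in range(135,250,3):print(r,"".join("#" if v else "." for v in d[r,150:300]))
E
```

```text
clock: 32.95
position: [609.0, -100.9, 165.7]
orientation: [0.24, 3.132, -0.003]
contact_force: [-0.0, 0.6, 0.3]
width: 1.003
grasp_force: 0.0
clock: 34.33
position: [432.0, -73.2, 327.5]
orientation: [0.24, 3.128, -0.004]
contact_force: [-0.1, 0.0, -0.3]
width: 1.002
grasp_force: 0.0
top y [(-48, 78), (-45, 78), (-42, 78), (-39, 82), (-36, 102), (-33, 130), (-30, 142), (-27, 141), (-24, 138), (-21, 140), (-18, 150), (-15, 158), (-12, 156), (-9, 147), (-6, 137), (-3, 136), (0, 150), (3, 156), (6, 154), (9, 145), (12, 136), (15, 132), (18, 139), (21, 148), (24, 149), (27, 143), (30, 133), (33, 120), (36, 107), (39, 108), (42, 113), (45, 113), (48, 109)]
top x [(-25, 114), (-23, 115), (-21, 116), (-19, 118), (-17, 121), (-15, 123), (-13, 126), (-11, 128), (-9, 131), (-7, 134), (-5, 135), (-3, 136), (-1, 139), (1, 144), (3, 148), (5, 140), (7, 123), (9, 103), (11, 95), (13, 94), (15, 96), (17, 99), (19, 101), (21, 101), (23, 101), (25, 100)]
135 .....................................................###..####.................................................................................
[... 5197 characters left out ...]
................................................................................
240 ..######.#.#..#.......................................................................................................................................
243 #.....................................................................................................................................................
246 .###.#.#..............................................................................................................................................
249 .............................................#........................................................................................................
```

```bash
python3 -c "
from workcell import *
print(finish_job())"
```

```text
the job is handed in; nothing more can be done
None
```

I leaned the cover in the jig, let go, tipped it up until it stood free against the fence, then stood it upright in the green-strip rack slot, centred on the strip; I released it there and handed the job in at about 34 s, the rack covers showing no movement in the last images.

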